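Get the phone from behind the cases and restack the tray

TASK

The phone lies at the back of the wooden desk tray behind three hard cases: first move all three cases out onto the grey felt mat, then lay the phone flat, screen up, centred and square on the white charging pad. After that put the cases back in the tray as one neat upright stack, largest at the bottom and smallest on top, each turned the same way as the one below and resting on it with nothing overhanging. Set everything down gently, dropping nothing, and leave the mug, the pen pot and the plug adapter where they are.

Things in the scene. Friction and masses are not known exactly. Their poses are not given: they have to be found in the camera images.
- phone: Phone in a lilac cover, black screen on top, at the far side of the tray: 68 (own x) by 146 (own y) by 10 mm thick. Origin: centre of its underside. It is gripped across its 68 mm width; at first the cases stand 3 to 30 mm in front of that edge, too close for a finger. Its top is 16 mm above the table: fingertips taking a case out of the tray should stay 20 mm or more above the table.
- case_large: Blue hard-shell case, the largest of three: a box 66 (own x) by 106 (own y, its long axis) by 56 mm high (own z), flat lid, flush sides. Origin: centre of its underside. It is gripped across its 66 mm width.
- case_medium: Red hard-shell case, the middle one of three: a box 50 (own x) by 86 (own y, its long axis) by 50 mm high (own z), flat lid, flush sides. Origin: centre of its underside. It is gripped across its 50 mm width.
- case_small: Yellow hard-shell case, the smallest of three: a box 34 (own x) by 66 (own y, its long axis) by 44 mm high (own z), flat lid, flush sides. Origin: centre of its underside. It is gripped across its 34 mm width.
- tray: Light wooden A4 desk tray, fixed: outside 240 (own x) by 340 mm (own y); rim 22 mm high, 6 mm thick; floor 6 mm thick. Origin: centre of its underside, at table height. At the start the cases stand in a row along own y on its near (-x) half, long axes along the row, ends 8 to 32 mm apart. A black USB stick, 18 by 55 by 8 mm, lies along the inside of the near rim.
- mat: Grey felt mat on the black desk, fixed: 240 (own x) by 140 mm (own y), 3 mm thick. Origin: centre of its underside, at table height. It is the side area; the three cases fit on it side by side in a row along own x. It may lie left or right of the tray.
- charger: White wireless charging pad with a grey ring in the middle, fixed: 90 (own x) by 170 mm (own y), 10 mm high, flat top. Origin: centre of its underside, at table height. The phone belongs on it with long axes parallel, either way round. It lies on the other side of the tray from the mat.
- mug: White ceramic mug, 80 mm across, 92 mm high, beyond the tray; leave alone. Origin: centre of its underside.
- pen_pot: Dark steel pen pot with pens, 76 mm across, 160 mm high over the pens, beyond the tray; leave alone. Origin: centre of its underside.
- adapter: Lilac plug adapter lying on its back, prongs up, 40 mm square, 32 mm high (47 with the prongs), on the desk beyond the charging pad; leave alone. Origin: centre of its underside.
Not all that is in view belongs to the job. Several things have the shape of the phone; the one meant has the colours described above.

How it is judged (in metres and radians):
On the way, in this order (a step that is already met when the one before it is completed fails the run):
1. All three cases stand released on the grey mat while the phone still lies in the tray (x of case_large in the frame of mat between -0.115 and 0.115 m and y of case_large in the frame of mat between -0.065 and 0.065 m and height (world z) of each of case_large, case_medium, case_small below 0.12 m and linear speed of each of case_large, case_medium, case_small below 0.03 m/s and contact force between the fingers and case_large below 0.1 N and x of case_medium in the frame of mat between -0.115 and 0.115 m and y of case_medium in the frame of mat between -0.065 and 0.065 m and contact force between the fingers and case_medium below 0.1 N and x of case_small in the frame of mat between -0.115 and 0.115 m and y of case_small in the frame of mat between -0.065 and 0.065 m and contact force between the fingers and case_small below 0.1 N and x of phone in the frame of tray between -0.1 and 0.1 m and y of phone in the frame of tray between -0.12 and 0.12 m and height (world z) of phone below 0.015 m), for 0.2 s.
2. The phone lies released, flat and square on the charging pad while all three cases are still on the mat (horizontal distance between phone and charger below 0.015 m and angle between the y axis of phone and the y axis of charger, either way round below 0.2 rad and z of phone in the frame of charger between 0.007 and 0.013 m and angle between phone's own z axis and vertical below 0.06 rad and x of case_large in the frame of mat between -0.115 and 0.115 m and y of case_large in the frame of mat between -0.065 and 0.065 m and height (world z) of each of case_large, case_medium, case_small below 0.12 m and linear speed of each of case_large, case_medium, case_small below 0.03 m/s and contact force between the fingers and case_large below 0.1 N and x of case_medium in the frame of mat between -0.115 and 0.115 m and y of case_medium in the frame of mat between -0.065 and 0.065 m and contact force between the fingers and case_medium below 0.1 N and x of case_small in the frame of mat between -0.115 and 0.115 m and y of case_small in the frame of mat between -0.065 and 0.065 m and contact force between the fingers and case_small below 0.1 N and linear speed of phone below 0.02 m/s and contact force between the fingers and phone below 0.1 N), for 0.2 s.
At the end, for the whole second after the job is handed in: Phone flat, screen up, within 15 mm of the charging pad's centre and 0.2 rad of its long axis. Large case flat on the tray floor, medium on it, small on top: each within 9 mm across, 11 mm along and 0.2 rad of the one below. All released and at rest (horizontal distance between phone and charger below 0.015 m and angle between the y axis of phone and the y axis of charger, either way round below 0.2 rad and z of phone in the frame of charger between 0.007 and 0.013 m and angle between each of phone, case_large, case_medium, case_small's own z axis and vertical below 0.06 rad and x of case_large in the frame of tray between -0.085 and 0.085 m and y of case_large in the frame of tray between -0.135 and 0.135 m and z of case_large in the frame of tray between 0.003 and 0.009 m and x of case_medium in the frame of case_large between -0.009 and 0.009 m and y of case_medium in the frame of case_large between -0.011 and 0.011 m and angle between the y axis of case_medium and the y axis of case_large, either way round below 0.2 rad and z of case_medium in the frame of case_large between 0.052 and 0.06 m and x of case_small in the frame of case_medium between -0.009 and 0.009 m and y of case_small in the frame of case_medium between -0.011 and 0.011 m and angle between the y axis of case_small and the y axis of case_medium, either way round below 0.2 rad and z of case_small in the frame of case_medium between 0.046 and 0.054 m and linear speed of each of case_large, case_medium, case_small, phone below 0.02 m/s and angular speed of each of case_large, case_medium, case_small, phone below 0.2 rad/s and contact force between the fingers and case_large below 0.1 N and contact force between the fingers and case_medium below 0.1 N and contact force between the fingers and case_small below 0.1 N and contact force between the fingers and phone below 0.1 N); the robot touches nothing.
It fails at once if the mug is shifted by more than 30 mm (distance of mug from where it was at the start of the episode above 0.03 m).
It fails at once if the pen pot is shifted by more than 30 mm (distance of pen_pot from where it was at the start of the episode above 0.03 m).
It fails at once if the plug adapter is shifted by more than 30 mm (distance of adapter from where it was at the start of the episode above 0.03 m).
It fails at once if the phone is dropped (faster than 0.55 m/s while no finger touches it, a fall of some 15 mm) ((linear speed of phone above 0.55 m/s and contact force between the fingers and phone below 0.05 N)).
It fails at once if a case is dropped (faster than 0.55 m/s while no finger touches it, a fall of some 15 mm) ((linear speed of case_large above 0.55 m/s and contact force between the fingers and case_large below 0.05 N) or (linear speed of case_medium above 0.55 m/s and contact force between the fingers and case_medium below 0.05 N) or (linear speed of case_small above 0.55 m/s and contact force between the fingers and case_small below 0.05 N)).
It also fails if it takes over 138 s, if anything falls off the work surface, if the arm or the gripper's body presses on something with over 40 N, if the wrist force passes 120 N, or if a joint passes its speed limit or range.

ROBOT

A 6-joint arm with a two-finger parallel gripper is mounted at the origin on the work surface. World frame = base frame: x ahead of the robot, y to its left, z up, the work surface at z = 0. Lengths are in mm, angles in degrees, forces in N, time in s.
With the tool pointing down it reaches from about 325 to 850 mm from the base axis. Payload 4.4 kg.
Tool frame: the origin (TCP) lies midway between the tips of the shut fingers; the grasp point (between the pads) lies 19 mm behind it; z points along the fingers, y is the line along which they close (so a half turn about z gives the same grasp; the last joint's range is limited). The gripper opens to 94 mm and grips with 3 to 60 N. Pads are 16 mm wide; open, the fingers measure 119 mm over their backs; the gripper's body (75 mm by 177 mm) begins 78 mm behind the grasp point.
Start: joints at [-73.539, 11.837, 88.321, -0, 79.842, -8.623], TCP at [243.758, -520.777, 168.347] pointing down, gripper open.
Joint ranges: [-156.59, 156.59], [-49.26, 127.26], [12.9, 141.05], [-63.56, 243.56], [4.71, 150.69], [-161.64, 161.64]. Speed limits (degrees/s): [159.86, 159.86, 180, 180, 180, 180].

INTERFACE

Orientations are given as [roll, pitch, yaw] about the fixed x, y, z axes, in that order (R = Rz(yaw) Ry(pitch) Rx(roll)).
In Python, from station import env gives the robot as it stands.
- The arm moves only by the tool apply_moves, never from a script. Its argument "deltas" is a list of rows, each a list of 3 entries, a list of its own where there are three numbers: the shift along the world's x, y, z in mm, then the turn, a rotation vector about the world's x, y, z in rad, then the finger opening in mm, from 0 to 94. In form: [[[dx, dy, dz], [rx, ry, rz], claw], ...]. A call has 1 to 10 rows; each row is the pose to reach, as a shift and turn from the pose commanded when the call began; what a row does not reach only later rows make up. A row lasts 1/8 s, in which the tool goes at most 62.5 mm and 10.7 degrees, less where a joint would pass 70% of its speed; a pose out of reach is approached as far as the arm can. A call with a gripper value outside its range is refused whole. The fingers move at their own pace and stop on an object; the grip force is fixed at half the most. Time passes only in rows, so rows that repeat a pose let the fingers close. It gives the time, the measured TCP pose, the force, the opening and the grip force at its end, in the units of the state.
- env.read_state(): the state, without advancing time (a new reading comes with each control period).
- env.camera(name): name is "scene" or "side" or "wrist"; returns (picture, depth): 400x640x3 uint8, red, green, blue; 400x640 float32, mm along the optical axis (not along the pixel's ray), 0 where there is no reading.
- env.get_calibration(name): a dict with "intrinsics" (3x3 intrinsics, pixels), "R" (3x3) and "t" (3): a world point X has camera coordinates R X + t. Camera axes: x right, y down, z forward; pixel columns grow to the right and rows downward; lengths in mm; the calibration is good to about 2 mm. A picture is of the moment at which its call begins: read the wrist's pose just before it. get_calibration takes no time and is no camera call; for the wrist camera it gives the pose at the moment of the call.
- env.job_done(): hands the job in; it is judged then, once.
The state is a dict: "t": time; "joint_pos": joint angles; "qd": joint speeds; "effort": joint torques, N m; "ee_pos": TCP position; "ee_rot": TCP orientation; "wrist_force": force on the tool from outside, world axes, zero at the start; "torque": the same for the moment, N m; "grip_width": finger opening in mm; "grasp_force": force on a finger pad.
Only numpy, scipy, OpenCV 4.12 (cv2) and the standard library are available. Lean on these libraries where they do the work, as an engineer would, in place of code of your own. Each camera call takes 0.05 s, during which the arm holds its last target. There are 200 camera calls.

## Working session

There is one attempt and no reset: what is moved stays moved. The work goes in short steps, Python scripts to look and compute and a tool call to move; the robot and the scene stay as the last step left them, time stands still between calls to the robot, and variables do not carry over. Pictures are saved under pics/ and viewed, at most 14 in all, crops included, and the job is handed in when it is done.

Besides the shell and the picture viewer there is one more tool, called after ">>>" by a JSON object that holds its "fn" and its "kwargs", one argument or row to a line. apply_moves: Moves the arm, as the interface text tells. Its arguments: {"type":"object","properties":{"deltas":{"type":"array","items":{"type":"array"}}},"required":["deltas"]}

```bash
mkdir -p pics; cat > h.py <<'E'
import numpy as np, cv2
from station import env
def snap(n):
    c=env.get_calibration(n); p,d=env.camera(n)
    return p,d,c
def save(p,f): cv2.imwrite('pics/'+f,cv2.cvtColor(p,cv2.COLOR_RGB2BGR))
def cast(c,uv,z):
    K,R,t=map(np.array,(c['intrinsics'],c['R'],c['t'])); uv=np.atleast_2d(uv).astype(float)
    d=(R.T@np.linalg.inv(K)@np.c_[uv,np.ones(len(uv))].T).T; o=-R.T@t.ravel()
    return o+d*((z-o[2])/d[:,2])[:,None]
def cloud(d,c):
    K,R,t=map(np.array,(c['intrinsics'],c['R'],c['t'])); v,u=np.mgrid[:d.shape[0],:d.shape[1]]
    P=np.stack([(u-K[0,2])/K[0,0]*d,(v-K[1,2])/K[1,1]*d,d],-1)
    return (P-t.ravel())@R
E
python3 - <<'E'
from h import *
for n in('scene','side'):
    p,d,c=snap(n); save(p,n+'0.png'); np.savez(n+'0.npz',p=p,d=d,**c)
    print(n,-np.array(c['R']).T@np.array(c['t']).ravel())
print(env.read_state())
E
```

```text
scene [1091.12655666 -171.57786705  751.59307088]
side [281.1608388  675.97955685 944.24825309]
{'t': 0.1, 'joint_pos': array([-7.35394580e+01,  1.18806904e+01,  8.83949562e+01,  6.17363457e-04,
        7.98414991e+01, -8.62257235e+00]), 'qd': array([-0.01631412,  0.02530507, -0.09104392, -0.01871202, -0.01106594,
       -0.01021644]), 'effort': array([-4.00636582e-04, -3.71868467e+01, -2.82294005e+01,  7.00198207e-02,
        3.11642757e-02, -6.04039315e-05]), 'ee_pos': array([ 243.53129887, -520.00562072,  167.30760216]), 'ee_rot': array([-1.79884269e+02, -1.81636430e-02,  2.50829865e+01]), 'wrist_force': array([-0.73903946, -0.76201122, -0.95437931]), 'torque': array([ 0.00748025,  0.05041018, -0.03981277]), 'grasp_force': 0.0, 'grip_width': 93.87847759612467}
```

View pics/scene0.png

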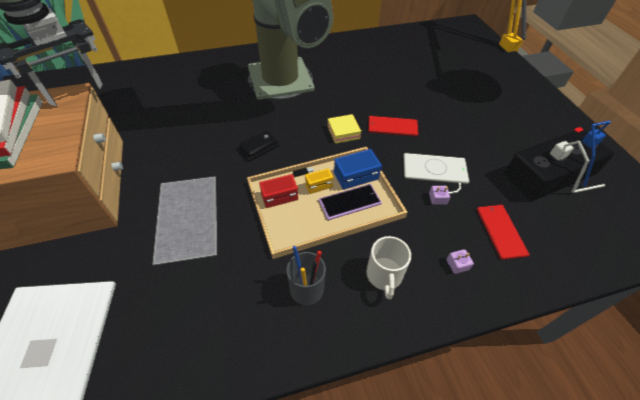

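View pics/side0.png

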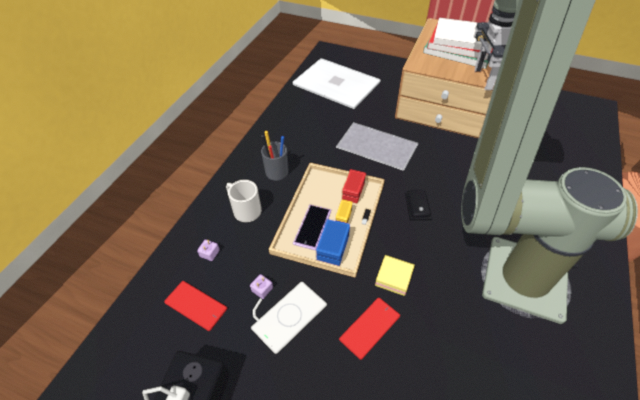

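Scene picture: the phone-shaped things are the lilac-covered phone with a black screen at (350,200) in the tray, red slabs at (393,125) and (502,231), and the black mouse at (258,146). The phone is (350,200). The cases are red (280,190), yellow (319,180) and blue (358,168); the yellow sticky block at (344,128) is a decoy. The mat is at (187,218), the pad at (436,167), and the adapters at (440,194) and (460,261).

```bash
cat > m.py <<'E'
from h import *
def rect(P):
    (x,y),(w,h),a=cv2.minAreaRect(P[:,:2].astype(np.float32))
    if w>h: a+=90; w,h=h,w
    a=(a+90)%180-90   # direction of short axis; long axis yaw = a+90
    return 'c %.1f %.1f short %.1f long %.1f shortdir %.1f'%(x,y,w,h,a)
HS={'blue':(100,125,120,60),'red':(-6,6,130,60),'yellow':(20,32,120,80)}
def blob(p,d,c,col,box,z0,z1):
    hsv=cv2.cvtColor(p,cv2.COLOR_RGB2HSV).astype(int); h=hsv[...,0]; h=np.where(h>170,h-180,h)
    X=cloud(d,c); a,b,s,v=HS[col]
    m=(h>=a)&(h<=b)&(hsv[...,1]>=s)&(hsv[...,2]>=v)&(d>0)
    m&=(X[...,0]>box[0])&(X[...,0]<box[1])&(X[...,1]>box[2])&(X[...,1]<box[3])&(X[...,2]>z0)&(X[...,2]<z1)
    n,l,st,_=cv2.connectedComponentsWithStats(m.astype(np.uint8))
    if n<2: return None,X
    k=1+st[1:,4].argmax(); return l==k,X
E
python3 - <<'E'
from m import *
L={'scene':{'red':(280,186),'yellow':(319,178),'blue':(358,164),'phone':(350,200),'mat':(187,218),'pad':(425,160),'adapter':(440,192),'mug':(390,250),'pot':(307,280)},
'side':{'red':(355,180),'yellow':(343,210),'blue':(333,240),'phone':(312,226),'mat':(377,145),'pad':(290,330),'adapter':(262,284)}}
for n in L:
    z=np.load(n+'0.npz'); p,d=z['p'],z['d']; c=z; X=cloud(d,c)
    for k,(u,v) in L[n].items(): print(n,k,X[v,u].round(0))
    for col,zz in(('red',56),('yellow',50),('blue',62)):
        seed=L[n][col]; s=X[seed[1],seed[0]]
        m,_=blob(p,d,c,col,(s[0]-90,s[0]+90,s[1]-90,s[1]+90),zz-6,zz+8)
        print(n,col,m.sum(),'z %.1f'%np.median(X[m][:,2]),rect(X[m]))
    hsv=cv2.cvtColor(p,cv2.COLOR_RGB2HSV).astype(int)
    def comp(m,seed):
        q,l=cv2.connectedComponents(m.astype(np.uint8)); return l==l[seed[1],seed[0]]
    gray=(hsv[...,1]<60)
    for k,m,zz in(('mat',gray&(hsv[...,2]>70)&(hsv[...,2]<220)&(X[...,2]<25),3),('pad',gray&(hsv[...,2]>110)&(abs(X[...,2]-10)<10),10)):
        m=comp(m,L[n][k]); m=cv2.morphologyEx(m.astype(np.uint8),cv2.MORPH_OPEN,np.ones((5,5)))>0
        v,u=np.nonzero(m); print(n,k,m.sum(),'depth z %.1f'%np.median(X[m][:,2]),rect(cast(c,np.c_[u,v],zz)))
    t=(hsv[...,0]>8)&(hsv[...,0]<24)&(hsv[...,2]>100)&(abs(X[...,2]-11)<20)&(X[...,0]<700)&(X[...,1]>-450)&(X[...,1]<450)
    nn,l,st,_=cv2.connectedComponentsWithStats(t.astype(np.uint8)); m=l==1+st[1:,4].argmax()
    m&=X[...,2]>15; print(n,'trayrim',rect(X[m]))
E
```

```text
scene red [ 513. -102.   54.]
scene yellow [510.  -3.  50.]
scene blue [501. 103.  62.]
scene phone [572.  61.  16.]
scene mat [ 513. -335.    5.]
scene pad [490. 309.  10.]
scene adapter [619. 282.  32.]
scene mug [744.  94.  40.]
scene pot [748. -96.   6.]
scene red 580 z 56.4 c 510.5 -105.3 short 51.1 long 86.1 shortdir 4.1
scene yellow 295 z 50.2 c 502.2 -0.0 short 35.0 long 66.0 shortdir 6.0
scene blue 822 z 62.5 c 494.6 104.9 short 67.7 long 106.2 shortdir 6.0
scene mat 4803 depth z 3.4 c 505.6 -336.9 short 142.1 long 242.4 shortdir 84.8
scene pad 1541 depth z 10.6 c 522.4 324.3 short 93.1 long 169.7 shortdir -21.8
scene trayrim c 541.7 4.4 short 243.9 long 341.2 shortdir 4.4
side red [ 507. -111.   56.]
side yellow [503.   1.  48.]
side blue [490. 112.  57.]
side phone [572.  62.  14.]
side mat [ 506. -341.   -1.]
side pad [502. 358.  10.]
side adapter [613. 282.  28.]
side red 361 z 54.5 c 508.6 -105.6 short 48.4 long 89.9 shortdir 5.7
side yellow 219 z 48.5 c 501.4 0.2 short 32.0 long 66.2 shortdir 5.7
side blue 816 z 60.9 c 492.6 104.4 short 64.3 long 107.5 shortdir 7.0
side mat 2231 depth z 1.4 c 506.5 -337.2 short 151.5 long 246.9 shortdir 84.9
side pad 2452 depth z 8.8 c 520.3 326.0 short 92.9 long 170.5 shortdir -22.1
side trayrim c 543.0 3.6 short 241.1 long 344.0 shortdir 4.5
```

```bash
python3 - <<'E'
import numpy as np,cv2
a=np.load('scene0.npz')['p'][140:250,240:480]; b=np.load('side0.npz')['p'][160:360,220:400]
a=cv2.resize(a,None,fx=3,fy=3,interpolation=2)[:, :720]; cv2.imwrite('pics/crop.png',a[...,::-1])
E
```

```text
(no output)
```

View pics/crop.png

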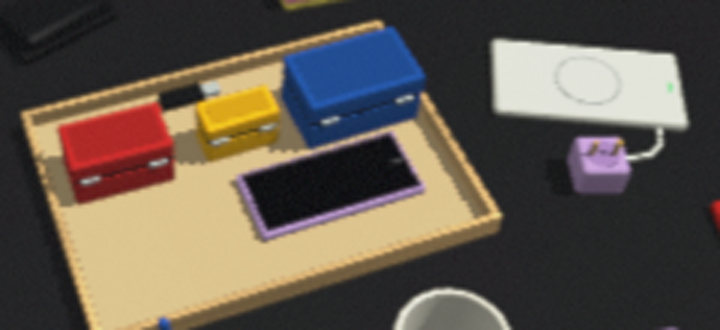

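The close crop confirms it: lilac cover and black screen, in the tray in front of the cases. I'll start with the blue case.

>>> {"fn": "apply_moves", "kwargs": {
  "deltas": [
    [[21,53,0],[0,0,0.155],80],
    [[42,106,0],[0,0,0.311],80],
    [[63,159,0],[0,0,0.466],80],
    [[84,212,0],[0,0,0.622],80],
    [[105,265,0],[0,0,0.777],80],
    [[126,318,-10],[0,0,0.932],80],
    [[147,371,-15],[0,0,1.088],80],
    [[168,424,-20],[0,0,1.243],80],
    [[189,477,-30],[0,0,1.243],80],
    [[210,530,-38],[0,0,1.243],80]
  ]
}}

```text
t: 1.35
ee_pos: [453.9, 11.1, 129.9]
ee_rot: [-180.0, 0.0, 96.3]
wrist_force: [0.6, -1.2, 0.0]
grip_width: 80.0
grasp_force: 0.0
```

>>> {"fn": "apply_moves", "kwargs": {
  "deltas": [
    [[20,50,0],[0,0,0],80],
    [[39,96,0],[0,0,0],80],
    [[39,96,0],[0,0,0],80],
    [[39,96,0],[0,0,0],80]
  ]
}}

```text
t: 1.85
ee_pos: [491.9, 104.8, 129.7]
ee_rot: [-179.9, 0.0, 96.3]
wrist_force: [-0.1, -0.9, 0.6]
grip_width: 80.4
grasp_force: 0.0
```

```bash
python3 - <<'E'
from m import *
p,d,c=snap('wrist'); save(p,'w1.png'); s=env.read_state(); print(s['ee_pos'],s['ee_rot'],s['grip_width'])
X=cloud(d,c)
for col,zz in(('red',56),('yellow',50),('blue',62)):
    m,_=blob(p,d,c,col,(400,600,-200,200),zz-6,zz+8)
    if m is not None and m.sum()>200: print(col,m.sum(),np.median(X[m][:,2]),rect(X[m]))
hsv=cv2.cvtColor(p,cv2.COLOR_RGB2HSV)
E
```

```text
[491.98751239 104.30245803 129.8800524 ] [-1.79922896e+02  2.56244931e-02  9.62623470e+01] 80.01366910771834
red 1519 56.850099758828264 c 507.3 -95.4 short 46.7 long 49.5 shortdir -85.8
yellow 1643 50.84383324361385 c 501.0 -0.8 short 30.6 long 65.0 shortdir 5.6
blue 8450 63.01816533249936 c 492.6 103.6 short 64.8 long 105.6 shortdir 5.8
```

View pics/w1.png

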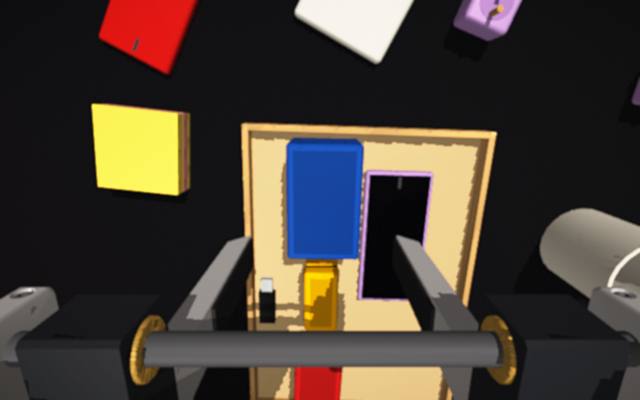

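The wrist view shows the blue case at (325,198) centred under the gripper, with the phone edge right beside it at (362–432,172–300). Descending.

>>> {"fn": "apply_moves", "kwargs": {
  "deltas": [
    [[1,0,-40],[0,0,0],80],
    [[1,0,-80],[0,0,0],80],
    [[1,0,-103],[0,0,0],80],
    [[1,0,-103],[0,0,0],80],
    [[1,0,-103],[0,0,0],50],
    [[1,0,-103],[0,0,0],50],
    [[1,0,-103],[0,0,0],50],
    [[1,0,-103],[0,0,0],50]
  ]
}}

```text
t: 2.9
ee_pos: [494.3, 105.3, 28.0]
ee_rot: [179.9, 0.0, 96.3]
wrist_force: [-0.5, -0.1, -0.0]
grip_width: 50.6
grasp_force: 0.0
```

```bash
python3 - <<'E'
from m import *
s=env.read_state(); print(s['ee_pos'],s['grip_width'],s['grasp_force'])
p,d,c=snap('side'); a=p[100:300,220:440]
q,d2,c2=snap('scene'); b=q[100:260,220:440]
save(np.vstack([cv2.resize(a[40:180],(660,420)),]),'s1.png'); 
for n,(p,d,c) in {'scene':(q,d2,c2),'side':(p,d,c)}.items():
    m,X=blob(p,d,c,'blue',(400,600,0,200),50,90); print(n,m.sum(),np.median(X[m][:,2]),rect(X[m]))
E
```

```text
[494.26914378 105.28028141  27.96492467] 50.61944709004325 0.0
scene 686 62.25425848990892 c 494.6 104.9 short 66.5 long 105.6 shortdir 5.8
side 727 60.86683615129308 c 493.3 105.5 short 63.8 long 108.4 shortdir 8.4
```

View pics/s1.png

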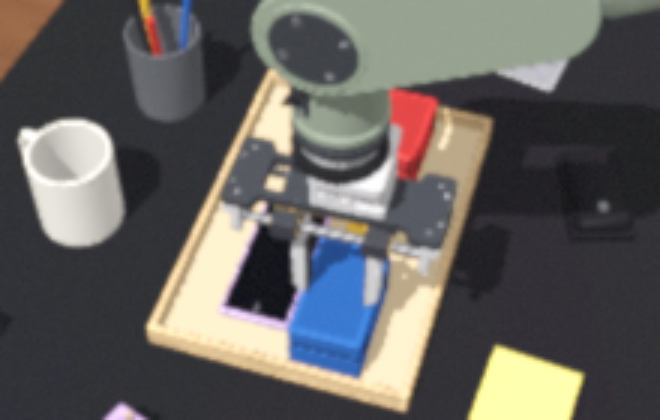

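```bash
python3 - <<'E'
from m import *
def proj(c,P):
    q=np.array(c['R'])@np.array(P,float)+np.array(c['t']).ravel(); q=np.array(c['intrinsics'])@q; return (q[:2]/q[2]).round(0)
for n in('side','scene','wrist'):
    p,d,c=snap(n); save(p,'s2%s.png'%n)
    print(n,[proj(c,P) for P in((494,105,28),(494,105,62),(494,105,120))], 'cam',(-np.array(c['R']).T@np.array(c['t']).ravel()).round(0), 'fwd',np.array(c['R'])[2].round(2))
    X=cloud(d,c); hsv=cv2.cvtColor(p,cv2.COLOR_RGB2HSV)
    m=(d>0)&(X[...,2]>66)&(X[...,2]<110)&(abs(X[...,0]-494)<70)&(abs(X[...,1]-100)<90)
    Y=X[m]
    if len(Y): 
        l=Y[Y[:,0]<494]; r=Y[Y[:,0]>=494]
        for w in(l,r):
            if len(w): print('finger',len(w),w.min(0).round(0),w.max(0).round(0),np.median(w,0).round(0))
print(env.read_state()['joint_pos'])
E
```

```text
side [array([332., 244.]), array([332., 237.]), array([333., 223.])] cam [281. 676. 944.] fwd [ 0.25 -0.58 -0.78]
finger 52 [457.  95.  68.] [469. 114. 110.] [462. 112.  91.]
finger 65 [513.  83.  66.] [531. 123. 109.] [523. 118.  88.]
scene [array([357., 171.]), array([358., 162.]), array([360., 146.])] cam [1091. -172.  752.] fwd [-0.59  0.18 -0.79]
finger 91 [457.  95.  66.] [480. 118. 110.] [468. 101.  86.]
finger 89 [501. 101.  66.] [532. 122. 109.] [530. 109.  92.]
wrist [array([323., 229.]), array([323., 249.]), array([323., 305.])] cam [485. 184. 245.] fwd [ 0.03 -0.27 -0.96]
finger 1278 [456.  95.  66.] [470. 113. 110.] [465. 111.  93.]
finger 1285 [517. 100.  66.] [530. 120. 110.] [520. 118.  93.]
[ 2.20879917e+00  1.29833201e+01  1.05328121e+02  1.74849754e-06
  6.16926504e+01 -4.10228497e+00]
```

View pics/s2wrist.png

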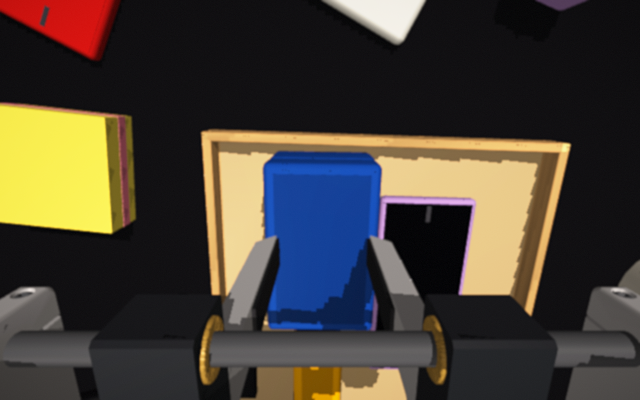

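```bash
python3 - <<'E'
from m import *
s=env.read_state(); print(s['t'],s['ee_pos'],s['grip_width'],s['grasp_force'],s['wrist_force'])
p,d,c=snap('wrist'); X=cloud(d,c); hsv=cv2.cvtColor(p,cv2.COLOR_RGB2HSV).astype(int)
for v in range(224,300,6):
    print(v,[(u,X[v,u].round(0).astype(int).tolist(),int(hsv[v,u,1])) for u in (258,268,272,320,378,388)])
E
```

```text
3.15 [493.71570839 105.30668247  27.34684496] 50.21507082009163 0.0 [-0.55083648 -0.60856224  0.41072856]
224 [(258, [446, 96, 6], 94), (268, [461, 118, 63], 219), (272, [463, 118, 63], 216), (320, [491, 121, 63], 222), (378, [533, 108, 15], 119), (388, [540, 110, 17], 64)]
230 [(258, [446, 91, 7], 95), (268, [461, 114, 62], 218), (272, [464, 114, 63], 216), (320, [491, 117, 63], 222), (378, [534, 104, 14], 101), (388, [541, 106, 17], 73)]
236 [(258, [447, 87, 8], 95), (268, [462, 110, 63], 191), (272, [464, 112, 66], 104), (320, [491, 113, 63], 223), (378, [535, 100, 15], 82), (388, [541, 101, 18], 96)]
242 [(258, [458, 112, 77], 29), (268, [463, 112, 75], 15), (272, [466, 112, 76], 15), (320, [492, 110, 64], 220), (378, [522, 118, 76], 15), (388, [527, 119, 76], 14)]
248 [(258, [460, 112, 85], 15), (268, [465, 112, 83], 17), (272, [466, 111, 80], 17), (320, [492, 106, 64], 220), (378, [521, 118, 83], 15), (388, [526, 119, 84], 15)]
254 [(258, [461, 112, 91], 15), (268, [466, 112, 91], 14), (272, [467, 111, 88], 20), (320, [493, 102, 62], 222), (378, [520, 118, 92], 15), (388, [525,
[... 500 characters left out ...]
 [521, 118, 109], 15)]
278 [(258, [466, 113, 116], 15), (268, [468, 107, 105], 51), (272, [469, 101, 94], 17), (320, [494, 87, 64], 220), (378, [518, 113, 107], 20), (388, [520, 118, 116], 15)]
284 [(258, [466, 112, 121], 17), (268, [469, 104, 105], 0), (272, [469, 98, 95], 32), (320, [495, 83, 64], 223), (378, [518, 111, 108], 0), (388, [519, 118, 120], 17)]
290 [(258, [467, 111, 122], 17), (268, [469, 102, 107], 34), (272, [470, 95, 95], 201), (320, [495, 79, 63], 223), (378, [518, 109, 110], 36), (388, [519, 116, 122], 14)]
296 [(258, [468, 111, 128], 0), (268, [469, 99, 107], 85), (272, [467, 72, 64], 217), (320, [495, 75, 64], 221), (378, [519, 106, 110], 20), (388, [518, 117, 127], 0)]
```

>>> {"fn": "apply_moves", "kwargs": {
  "deltas": [
    [[0,0,0],[0,0,0],84],
    [[0,0,0],[0,0,0],84],
    [[0,0,0],[0,0,0],84]
  ]
}}

```text
t: 3.58
ee_pos: [493.7, 105.2, 27.3]
ee_rot: [-180.0, 0.0, 96.3]
wrist_force: [-0.1, -0.1, -0.6]
grip_width: 76.8
grasp_force: 0.0
```

```bash
python3 - <<'E'
from m import *
s=env.read_state(); print(s['ee_pos'],s['grip_width'])
out=[]
for n in('scene','side'):
    p,d,c=snap(n); X=cloud(d,c)
    m=(d>0)&(X[...,2]>24)&(X[...,2]<130)&(X[...,0]>529)&(X[...,0]<560)&(abs(X[...,1]-105)<30)
    Y=X[m]; h=np.histogram(Y[:,2],np.arange(20,131,10)); print(n,h[0]); lo=Y[Y[:,2]<80]; print(lo[np.argsort(lo[:,2])[:8]].round(0).tolist())
    v,u=np.nonzero(m); cv=p[max(0,int(np.median(v))-60):int(np.median(v))+60,int(np.median(u))-70:int(np.median(u))+70]
    out.append(cv2.resize(cv,(400,343),interpolation=1))
save(np.hstack(out),'f.png')
E
```

```text
[493.71436229 105.2275037   27.29795982] 76.76805521010687
scene [ 1  3  2  2  4 16 22 26 27 25 16]
[[529.0, 86.0, 25.0], [529.0, 77.0, 32.0], [530.0, 79.0, 32.0], [529.0, 79.0, 39.0], [530.0, 76.0, 41.0], [529.0, 86.0, 48.0], [530.0, 78.0, 51.0], [529.0, 86.0, 56.0]]
side [ 0  0  0  1  6 14 12 16 14 16 15]
[[529.0, 77.0, 59.0], [536.0, 117.0, 62.0], [535.0, 111.0, 64.0], [540.0, 120.0, 64.0], [537.0, 121.0, 67.0], [536.0, 117.0, 67.0], [535.0, 111.0, 69.0], [542.0, 122.0, 71.0]]
```

View pics/f.png

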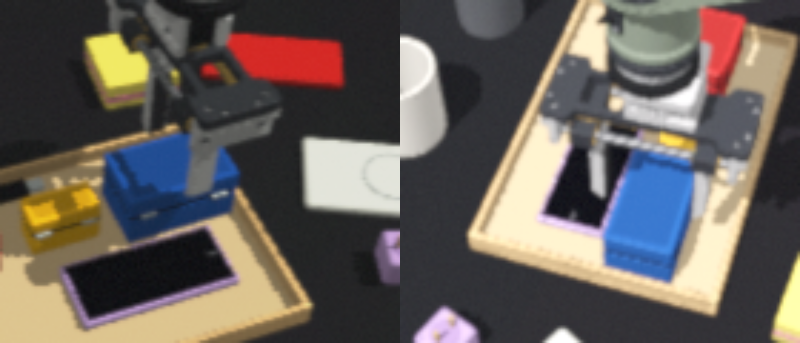

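Three cameras agree: the visible fingertips end at about z 64 while the state reports TCP z 27. So the fingers are really about 37 mm higher than reported, and they closed just above the lid. I'll go on down by the seen tips, in steps, watching the force.

>>> {"fn": "apply_moves", "kwargs": {
  "deltas": [
    [[0,0,0],[0,0,0],84],
    [[0,0,-8],[0,0,0],84],
    [[0,0,-16],[0,0,0],84],
    [[0,0,-16],[0,0,0],84]
  ]
}}

```text
t: 4.18
ee_pos: [492.5, 105.2, 10.1]
ee_rot: [-179.8, -0.0, 96.3]
wrist_force: [-0.2, 0.3, -0.5]
grip_width: 83.9
grasp_force: 0.0
```

```bash
python3 - <<'E'
from m import *
s=env.read_state(); print(s['ee_pos'],s['grip_width'],s['wrist_force'])
for n in('scene','side'):
    p,d,c=snap(n); X=cloud(d,c); hsv=cv2.cvtColor(p,cv2.COLOR_RGB2HSV)
    m=(d>0)&(X[...,2]>20)&(X[...,2]<130)&(X[...,0]>531)&(X[...,0]<555)&(abs(X[...,1]-108)<20)&(hsv[...,1]<70)
    Y=X[m]; print(n,np.histogram(Y[:,2],np.arange(20,101,10))[0]); print(Y[np.argsort(Y[:,2])[:6]].round(0).tolist())
E
```

```text
[492.51196731 105.16046888  10.10563341] 83.93930290118327 [-0.17450513  0.30978888 -0.51859026]
scene [ 0  0  1 11 22 24 22 23]
[[539.0, 104.0, 50.0], [537.0, 104.0, 52.0], [542.0, 105.0, 54.0], [538.0, 104.0, 57.0], [545.0, 117.0, 57.0], [546.0, 108.0, 57.0]]
side [ 0  0  5 13 11 14 17 13]
[[536.0, 110.0, 48.0], [543.0, 120.0, 48.0], [537.0, 107.0, 49.0], [536.0, 117.0, 49.0], [538.0, 105.0, 50.0], [538.0, 119.0, 50.0]]
```

>>> {"fn": "apply_moves", "kwargs": {
  "deltas": [
    [[0,0,-10],[0,0,0],84],
    [[0,0,-21],[0,0,0],84],
    [[0,0,-21],[0,0,0],84],
    [[0,0,-21],[0,0,0],50],
    [[0,0,-21],[0,0,0],50],
    [[0,0,-21],[0,0,0],50],
    [[0,0,-21],[0,0,0],50]
  ]
}}

```text
t: 5.15
ee_pos: [493.9, 105.2, -9.4]
ee_rot: [180.0, 0.0, 96.3]
wrist_force: [-1.0, -0.5, 0.1]
grip_width: 65.8
grasp_force: 29.9
```

Gripped at 65.8 mm, 30 N. Carrying it to the mat's near end.

>>> {"fn": "apply_moves", "kwargs": {
  "deltas": [
    [[0,0,25],[0,0,0],50],
    [[0,0,65],[0,0,0],50],
    [[-3,-25,80],[0,0,0],50],
    [[-11,-75,80],[0,0,-0.02],50],
    [[-19,-125,80],[0,0,-0.05],50],
    [[-27,-175,80],[0,0,-0.08],50],
    [[-35,-225,80],[0,0,-0.11],50],
    [[-43,-275,80],[0,0,-0.14],50],
    [[-51,-325,80],[0,0,-0.17],50],
    [[-59,-375,80],[0,0,-0.197],50]
  ]
}}

```text
t: 6.4
ee_pos: [434.1, -271.2, 70.1]
ee_rot: [-180.0, -0.0, 85.0]
wrist_force: [0.8, 1.0, -1.9]
grip_width: 65.9
grasp_force: 29.9
```

>>> {"fn": "apply_moves", "kwargs": {
  "deltas": [
    [[-5,-40,0],[0,0,0],50],
    [[-9,-60,-5],[0,0,0],50],
    [[-9,-60,-35],[0,0,0],50],
    [[-9,-60,-60],[0,0,0],50],
    [[-9,-60,-73],[0,0,0],50],
    [[-9,-60,-79],[0,0,0],50],
    [[-9,-60,-83],[0,0,0],50],
    [[-9,-60,-83],[0,0,0],50]
  ]
}}

```text
t: 7.4
ee_pos: [426.4, -330.2, -11.9]
ee_rot: [179.9, 0.1, 85.0]
wrist_force: [-0.2, 0.4, -1.3]
grip_width: 65.8
grasp_force: 29.9
```

>>> {"fn": "apply_moves", "kwargs": {
  "deltas": [
    [[0,0,-1],[0,0,0],50],
    [[0,0,-1],[0,0,0],50]
  ]
}}

```text
t: 7.65
ee_pos: [426.5, -330.4, -12.4]
ee_rot: [179.9, 0.1, 85.0]
wrist_force: [-1.5, 0.6, 4.7]
grip_width: 65.8
grasp_force: 29.9
```

```bash
python3 - <<'E'
from m import *
s=env.read_state(); print(s['ee_pos'],s['wrist_force'])
for n in('scene','side'):
    p,d,c=snap(n); m,X=blob(p,d,c,'blue',(350,560,-450,-230),45,90); print(n,m.sum(),np.median(X[m][:,2]),rect(X[m]))
E
```

```text
[ 426.45991763 -330.41763327  -12.44154431] [-1.52248046  0.63790196  4.69505645]
scene 391 58.89902786645168 c 431.4 -297.2 short 41.4 long 68.2 shortdir 84.0
side 480 57.59004619169595 c 428.3 -329.0 short 64.6 long 109.6 shortdir -1.9
```

>>> {"fn": "apply_moves", "kwargs": {
  "deltas": [
    [[0,0,0],[0,0,0],80],
    [[0,0,0],[0,0,0],80],
    [[0,0,0],[0,0,0],80],
    [[0,0,50],[0,0,0],80],
    [[0,0,85],[0,0,0],72],
    [[20,56,85],[0,0,0.05],72],
    [[40,112,85],[0,0,0.1],72],
    [[61,168,85],[0,0,0.175],72],
    [[82,225,85],[0,0,0.175],72],
    [[82,225,85],[0,0,0.175],72]
  ]
}}

```text
t: 9.0
ee_pos: [508.4, -100.9, 71.1]
ee_rot: [-180.0, -0.0, 95.4]
wrist_force: [-0.6, 0.4, -0.3]
grip_width: 72.2
grasp_force: 0.0
```

```bash
python3 - <<'E'
from m import *
s=env.read_state(); print(s['ee_pos'],s['ee_rot'],s['grip_width'])
p,d,c=snap('wrist')
m,X=blob(p,d,c,'red',(400,600,-200,0),48,64); print(m.sum(),np.median(X[m][:,2]),rect(X[m]))
m,X=blob(p,d,c,'yellow',(400,600,-100,100),43,58); print(m.sum(),np.median(X[m][:,2]),rect(X[m]))
p,d,c=snap('side')
m,X=blob(p,d,c,'blue',(350,560,-450,-230),45,90); print('side',m.sum(),np.median(X[m][:,2]),rect(X[m]))
E
```

```text
[ 508.36213321 -100.86990598   71.11231253] [-1.79996243e+02 -4.92022635e-02  9.54206589e+01] 72.19585604814294
7401 56.997930559596796 c 508.8 -107.4 short 49.0 long 85.7 shortdir 3.2
5157 51.062503214890924 c 501.8 -2.2 short 33.4 long 64.7 shortdir 5.4
side 496 57.60228953762255 c 427.0 -329.0 short 65.4 long 110.1 shortdir -5.1
```

>>> {"fn": "apply_moves", "kwargs": {
  "deltas": [
    [[1,-5,-30],[0,0,-0.02],70],
    [[1,-5,-65],[0,0,-0.02],70],
    [[1,-5,-81],[0,0,-0.02],70],
    [[1,-5,-81],[0,0,-0.02],70],
    [[1,-5,-81],[0,0,-0.02],34],
    [[1,-5,-81],[0,0,-0.02],34],
    [[1,-5,-81],[0,0,-0.02],34],
    [[1,-5,-81],[0,0,-0.02],34],
    [[1,-5,-81],[0,0,-0.02],34]
  ]
}}

```text
t: 10.22
ee_pos: [509.8, -110.3, -8.4]
ee_rot: [179.9, 0.1, 93.9]
wrist_force: [-0.9, -1.5, 5.9]
grip_width: 49.9
grasp_force: 30.0
```

>>> {"fn": "apply_moves", "kwargs": {
  "deltas": [
    [[0,0,25],[0,0,0],34],
    [[0,0,60],[0,0,0],34],
    [[1,-40,70],[0,0,-0.03],34],
    [[2,-90,70],[0,0,-0.06],34],
    [[4,-140,70],[0,0,-0.1],34],
    [[5,-190,70],[0,0,-0.155],34],
    [[6,-225,65],[0,0,-0.155],34],
    [[6,-231,40],[0,0,-0.155],34],
    [[6,-231,15],[0,0,-0.155],34],
    [[6,-231,5],[0,0,-0.155],34]
  ]
}}

```text
t: 11.48
ee_pos: [512.9, -339.2, -7.4]
ee_rot: [-179.8, -0.2, 85.0]
wrist_force: [-0.1, -0.4, -2.9]
grip_width: 49.9
grasp_force: 30.0
```

>>> {"fn": "apply_moves", "kwargs": {
  "deltas": [
    [[0,0,-3],[0,0,0],34],
    [[0,0,-6],[0,0,0],34],
    [[0,0,-8],[0,0,0],34],
    [[0,0,-9],[0,0,0],34],
    [[0,0,-9],[0,0,0],34]
  ]
}}

```text
t: 12.1
ee_pos: [515.6, -341.3, -11.3]
ee_rot: [179.9, 0.1, 85.0]
wrist_force: [-2.5, 2.1, 6.2]
grip_width: 49.7
grasp_force: 30.0
```

>>> {"fn": "apply_moves", "kwargs": {
  "deltas": [
    [[0,0,0],[0,0,0],60],
    [[0,0,0],[0,0,0],60],
    [[0,0,40],[0,0,0],60],
    [[0,0,80],[0,0,0],58],
    [[-2,57,80],[0,0,0.06],58],
    [[-4,114,80],[0,0,0.12],58],
    [[-7,171,80],[0,0,0.183],58],
    [[-9,228,80],[0,0,0.183],58],
    [[-12,285,80],[0,0,0.183],58],
    [[-14,340,80],[0,0,0.183],58]
  ]
}}

```text
t: 13.35
ee_pos: [500.7, 1.0, 66.6]
ee_rot: [179.9, 0.0, 95.5]
wrist_force: [1.1, -0.0, -0.2]
grip_width: 58.2
grasp_force: 0.0
```

>>> {"fn": "apply_moves", "kwargs": {
  "deltas": [
    [[0,0,0],[0,0,0],58],
    [[0,0,-30],[0,0,0],58],
    [[0,0,-30],[0,0,0],58]
  ]
}}

```text
t: 13.72
ee_pos: [498.5, -1.2, 34.5]
ee_rot: [-179.7, -0.1, 95.5]
wrist_force: [-0.7, -0.1, -0.3]
grip_width: 58.2
grasp_force: 0.0
```

```bash
python3 - <<'E'
from m import *
s=env.read_state(); print(s['ee_pos'],s['ee_rot'],s['grip_width'])
p,d,c=snap('wrist')
m,X=blob(p,d,c,'yellow',(400,600,-100,100),43,58); print(m.sum(),np.median(X[m][:,2]),rect(X[m]))
p,d,c=snap('side')
m,X=blob(p,d,c,'blue',(350,560,-450,-230),45,90); print('side',m.sum(),np.median(X[m][:,2]),rect(X[m]))
m,X=blob(p,d,c,'red',(350,660,-450,-230),40,90); print('side',m.sum(),np.median(X[m][:,2]),rect(X[m]))
p,d,c=snap('scene')
m,X=blob(p,d,c,'red',(350,660,-450,-230),40,90); print('scene',m.sum(),np.median(X[m][:,2]),rect(X[m]))
E
```

```text
[498.53264051  -1.24018803  34.46481223] [-1.79719773e+02 -5.41880041e-02  9.54615450e+01] 58.218796973612186
4982 50.938660691099535 c 501.7 -1.5 short 33.4 long 65.4 shortdir 5.4
side 507 57.36976225596026 c 427.4 -328.4 short 66.8 long 109.5 shortdir -6.5
side 216 50.984290659534025 c 515.8 -327.7 short 46.7 long 77.0 shortdir -5.2
scene 771 52.92563582542691 c 516.9 -336.0 short 51.9 long 86.4 shortdir -4.8
```

>>> {"fn": "apply_moves", "kwargs": {
  "deltas": [
    [[0,0,-25],[0,0,0],58],
    [[0,0,-45],[0,0,0],58],
    [[0,0,-45],[0,0,0],58],
    [[0,0,-45],[0,0,0],20],
    [[0,0,-45],[0,0,0],20],
    [[0,0,-45],[0,0,0],20],
    [[0,0,-45],[0,0,0],20],
    [[0,0,-45],[0,0,0],20]
  ]
}}

```text
t: 14.88
ee_pos: [501.7, -1.0, -7.6]
ee_rot: [179.9, 0.0, 95.5]
wrist_force: [-0.6, -1.0, 6.7]
grip_width: 33.8
grasp_force: 30.0
```

>>> {"fn": "apply_moves", "kwargs": {
  "deltas": [
    [[0,0,25],[0,0,0],20],
    [[0,0,65],[0,0,0],20],
    [[10,-40,75],[0,0,-0.03],20],
    [[24,-95,75],[0,0,-0.06],20],
    [[38,-150,75],[0,0,-0.1],20],
    [[52,-205,75],[0,0,-0.14],20],
    [[66,-260,75],[0,0,-0.183],20],
    [[78,-310,75],[0,0,-0.183],20],
    [[85,-343,65],[0,0,-0.183],20],
    [[85,-343,40],[0,0,-0.183],20]
  ]
}}

```text
t: 16.12
ee_pos: [586.9, -347.8, 31.8]
ee_rot: [179.8, 0.1, 84.8]
wrist_force: [-0.7, 1.2, -0.7]
grip_width: 33.4
grasp_force: 30.0
```

>>> {"fn": "apply_moves", "kwargs": {
  "deltas": [
    [[0,0,-20],[0,0,0],20],
    [[0,0,-34],[0,0,0],20],
    [[0,0,-39],[0,0,0],20],
    [[0,0,-42],[0,0,0],20],
    [[0,0,-44],[0,0,0],20],
    [[0,0,-44],[0,0,0],20],
    [[0,0,-44],[0,0,0],20]
  ]
}}

```text
t: 17.0
ee_pos: [586.4, -343.8, -10.6]
ee_rot: [179.9, 0.0, 85.0]
wrist_force: [-2.3, 2.5, 6.1]
grip_width: 33.8
grasp_force: 30.0
```

>>> {"fn": "apply_moves", "kwargs": {
  "deltas": [
    [[0,0,0],[0,0,0],46],
    [[0,0,0],[0,0,0],46],
    [[0,0,40],[0,0,0],60],
    [[0,0,85],[0,0,0],82],
    [[-3,60,95],[0,0,0.06],82],
    [[-5,118,95],[0,0,0.12],82],
    [[-7,176,95],[0,0,0.183],82],
    [[-10,234,95],[0,0,0.183],82],
    [[-12,292,95],[0,0,0.183],82],
    [[-14,350,95],[0,0,0.183],82]
  ]
}}

```text
t: 18.25
ee_pos: [571.9, 7.9, 82.5]
ee_rot: [179.9, 0.0, 95.5]
wrist_force: [0.5, 0.4, 1.4]
grip_width: 82.0
grasp_force: 0.0
```

>>> {"fn": "apply_moves", "kwargs": {
  "deltas": [
    [[-1,45,0],[0,0,0],82],
    [[-1,45,0],[0,0,0],82],
    [[-1,45,0],[0,0,0],82]
  ]
}}

```text
t: 18.62
ee_pos: [571.0, 50.7, 82.4]
ee_rot: [180.0, 0.0, 95.5]
wrist_force: [-0.3, -0.8, 0.6]
grip_width: 82.1
grasp_force: 0.0
```

```bash
python3 - <<'E'
from m import *
s=env.read_state(); print(s['ee_pos'],s['ee_rot'],s['grip_width'])
HS['lilac']=(120,155,35,80)
for n in('wrist','scene','side'):
    p,d,c=snap(n); X=cloud(d,c)
    m,_=blob(p,d,c,'lilac',(500,660,-80,200),3,28)
    v,u=np.nonzero(m); print(n,m.sum(),np.median(X[m][:,2]),rect(X[m]),'|',rect(cast(c,np.c_[u,v],16)))
    if n!='wrist':
        for col,a,z in(('red',(350,660),45),('yellow',(350,660),38),('blue',(350,660),45)):
            k,_=blob(p,d,c,col,(*a,-450,-230),z,90)
            if k is not None: print(n,col,k.sum(),np.median(X[k][:,2]),rect(X[k]))
    else: save(p,'w2.png')
E
```

```text
[571.01421799  50.70962993  82.36860716] [1.79978985e+02 4.22679252e-02 9.55209275e+01] 82.07767896141995
wrist 1901 16.52841736099727 c 571.8 59.4 short 67.1 long 144.3 shortdir 4.6 | c 571.7 59.6 short 66.6 long 143.9 shortdir 4.6
scene 215 15.306597258347487 c 599.5 50.9 short 59.6 long 153.5 shortdir -18.4 | c 600.3 50.8 short 59.8 long 152.9 shortdir -17.6
scene red 706 53.167650832340826 c 517.5 -336.3 short 52.2 long 86.9 shortdir -7.4
scene yellow 443 46.8237071737788 c 587.0 -342.2 short 35.2 long 65.5 shortdir -5.4
scene blue 1044 59.0532015994862 c 426.8 -329.4 short 68.2 long 106.8 shortdir -5.4
side 189 14.494147258601284 c 570.8 61.9 short 63.1 long 141.0 shortdir 4.7 | c 570.1 63.0 short 63.4 long 142.7 shortdir 4.7
side red 275 51.50609903129381 c 515.5 -335.1 short 48.7 long 89.2 shortdir -3.0
side yellow 145 45.07196512231296 c 586.2 -341.6 short 34.8 long 69.0 shortdir -1.1
side blue 513 57.58462730557177 c 426.6 -329.8 short 65.7 long 110.4 shortdir -5.0
```

View pics/w2.png

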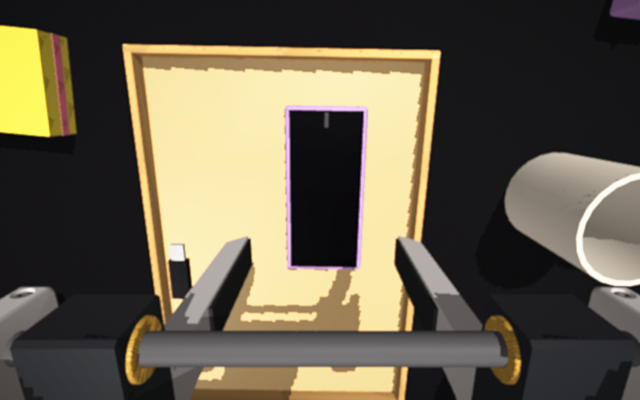

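>>> {"fn": "apply_moves", "kwargs": {
  "deltas": [
    [[0,9,-40],[0,0,-0.015],82],
    [[0,9,-80],[0,0,-0.015],82],
    [[0,9,-98],[0,0,-0.015],82],
    [[0,9,-104],[0,0,-0.015],82],
    [[0,9,-107],[0,0,-0.015],82],
    [[0,9,-107],[0,0,-0.015],82],
    [[0,9,-107],[0,0,-0.015],82]
  ]
}}

```text
t: 19.65
ee_pos: [571.9, 60.2, -23.4]
ee_rot: [179.9, 0.0, 94.6]
wrist_force: [0.6, 0.3, 0.0]
grip_width: 82.1
grasp_force: 0.0
```

```bash
python3 - <<'E'
from m import *
s=env.read_state(); print(s['ee_pos'],s['ee_rot'],s['wrist_force'])
for n in('scene','side'):
    p,d,c=snap(n); X=cloud(d,c); hsv=cv2.cvtColor(p,cv2.COLOR_RGB2HSV)
    m=(d>0)&(X[...,2]>10)&(X[...,2]<80)&(X[...,0]>608)&(X[...,0]<634)&(abs(X[...,1]-62)<16)&(hsv[...,1]<60)
    Y=X[m]; print(n,np.histogram(Y[:,2],np.arange(0,71,5))[0], Y[np.argsort(Y[:,2])[:6]].round(0).tolist())
E
```

```text
[571.88356595  60.17924003 -23.44615581] [1.79870433e+02 1.60096368e-02 9.46426487e+01] [0.58626886 0.33496674 0.01545438]
scene [ 0  0  0  1  3 11  8 12 13 11  9 13 12  9] [[622.0, 59.0, 20.0], [619.0, 58.0, 20.0], [618.0, 58.0, 23.0], [624.0, 63.0, 25.0], [625.0, 65.0, 25.0], [624.0, 58.0, 27.0]]
side [0 0 1 6 7 6 7 5 7 6 7 8 5 7] [[615.0, 75.0, 14.0], [619.0, 75.0, 16.0], [615.0, 63.0, 18.0], [613.0, 66.0, 18.0], [613.0, 74.0, 18.0], [615.0, 76.0, 19.0]]
```

>>> {"fn": "apply_moves", "kwargs": {
  "deltas": [
    [[0,0,-3],[0,0,0],82],
    [[0,0,-6],[0,0,0],82],
    [[0,0,-7],[0,0,0],82],
    [[0,0,-7],[0,0,0],82]
  ]
}}

```text
t: 20.25
ee_pos: [570.8, 60.3, -30.8]
ee_rot: [-180.0, 0.0, 94.7]
wrist_force: [-2.9, 0.5, 6.7]
grip_width: 82.0
grasp_force: 3.3
```

>>> {"fn": "apply_moves", "kwargs": {
  "deltas": [
    [[0,0,-1],[0,0,0],82],
    [[0,0,-1],[0,0,0],82]
  ]
}}

```text
t: 20.5
ee_pos: [570.8, 60.3, -30.9]
ee_rot: [-180.0, 0.0, 94.7]
wrist_force: [-4.6, 0.2, 12.1]
grip_width: 82.2
grasp_force: 6.1
```

>>> {"fn": "apply_moves", "kwargs": {
  "deltas": [
    [[0,0,-1],[0,0,0],82],
    [[0,0,-1],[0,0,0],82]
  ]
}}

```text
t: 20.75
ee_pos: [570.8, 60.2, -30.9]
ee_rot: [-180.0, 0.0, 94.7]
wrist_force: [-7.1, 0.2, 18.5]
grip_width: 81.9
grasp_force: 8.9
```

The floor touches at reported −30.9, so the tip offset is 36.9 mm. Rising a little and closing on the phone.

>>> {"fn": "apply_moves", "kwargs": {
  "deltas": [
    [[1,0,4],[0,0,0],82],
    [[1,0,4],[0,0,0],82],
    [[1,0,4],[0,0,0],55],
    [[1,0,4],[0,0,0],55],
    [[1,0,4],[0,0,0],55],
    [[1,0,4],[0,0,0],55]
  ]
}}

```text
t: 21.5
ee_pos: [571.2, 60.2, -30.2]
ee_rot: [-179.9, -0.0, 94.6]
wrist_force: [0.4, -0.7, -1.9]
grip_width: 67.7
grasp_force: 30.0
```

>>> {"fn": "apply_moves", "kwargs": {
  "deltas": [
    [[0,0,10],[0,0,0],55],
    [[0,0,25],[0,0,0],55],
    [[0,0,45],[0,0,0],55],
    [[0,0,60],[0,0,0],55],
    [[0,0,60],[0,0,0],55]
  ]
}}

```text
t: 22.12
ee_pos: [573.8, 60.1, 32.7]
ee_rot: [179.7, 0.0, 94.6]
wrist_force: [0.5, 0.4, -1.5]
grip_width: 67.8
grasp_force: 30.0
```

```bash
python3 - <<'E'
from m import *
HS['lilac']=(120,155,35,80)
s=env.read_state(); print(s['ee_pos'],s['ee_rot'],s['grip_width'],s['grasp_force'])
p,d,c=snap('wrist'); X=cloud(d,c); save(p,'w3.png')
m,_=blob(p,d,c,'lilac',(500,660,-80,200),40,90)
if m is not None: print(m.sum(),np.percentile(X[m][:,2],[5,50,95]),rect(X[m]))
p,d,c=snap('scene'); v=p; X=cloud(d,c)
mm=(d>0)&(X[...,2]>5)&(X[...,2]<16)&(abs(X[...,0]-521)<100)&(abs(X[...,1]-325)<110)&(cv2.cvtColor(p,cv2.COLOR_RGB2HSV)[...,1]<60)&(p.max(-1)>110)
n,l,st,_=cv2.connectedComponentsWithStats(mm.astype(np.uint8)); k=l==1+st[1:,4].argmax(); vv,uu=np.nonzero(k); print('pad',rect(cast(c,np.c_[uu,vv],10)))
E
```

```text
[573.76587579  60.12194753  32.73938518] [1.79734799e+02 3.31958209e-02 9.46389860e+01] 67.80339264456816 29.999230206012726
3363 [78.05155048 79.49798056 80.70258852] c 573.0 72.6 short 69.1 long 117.6 shortdir 4.6
pad c 522.2 324.0 short 92.4 long 169.6 shortdir -22.0
```

View pics/w3.png

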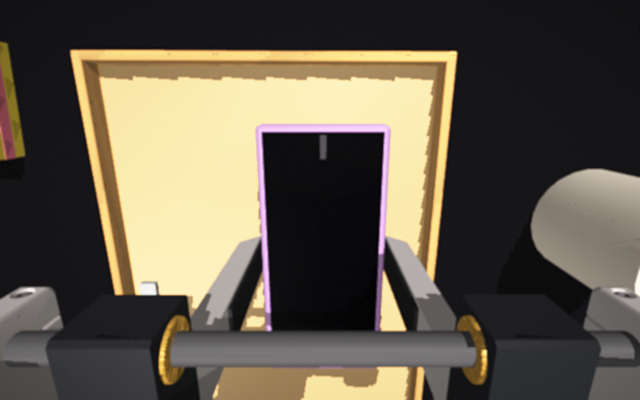

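The wrist view shows the phone held level and centred between the fingers (258–388 px wide). Moving it to the pad.

>>> {"fn": "apply_moves", "kwargs": {
  "deltas": [
    [[-4,22,0],[0,0,-0.05],55],
    [[-12,65,0],[0,0,-0.13],55],
    [[-21,108,0],[0,0,-0.21],55],
    [[-29,151,0],[0,0,-0.29],55],
    [[-37,194,0],[0,0,-0.37],55],
    [[-45,237,0],[0,0,-0.464],55],
    [[-50,262,0],[0,0,-0.464],55],
    [[-50,265,-15],[0,0,-0.464],55],
    [[-50,265,-30],[0,0,-0.464],55],
    [[-50,265,-30],[0,0,-0.464],55]
  ]
}}

```text
t: 23.48
ee_pos: [519.5, 322.7, -2.9]
ee_rot: [-179.8, 0.3, 68.0]
wrist_force: [-0.5, 0.2, -2.3]
grip_width: 68.0
grasp_force: 30.0
```

```bash
python3 - <<'E'
from m import *
HS['lilac']=(120,155,35,80)
s=env.read_state(); print(s['ee_pos'],s['ee_rot'],s['grip_width'],s['grasp_force'])
for n in('wrist','side'):
    p,d,c=snap(n); X=cloud(d,c)
    m,_=blob(p,d,c,'lilac',(440,600,220,440),30,75)
    if m is not None: print(n,m.sum(),np.percentile(X[m][:,2],[5,50,95]),rect(X[m]))
    mm=(d>0)&(X[...,2]>2)&(X[...,2]<18)&(abs(X[...,0]-521)<100)&(abs(X[...,1]-325)<110)&(cv2.cvtColor(p,cv2.COLOR_RGB2HSV)[...,1]<60)&(p.max(-1)>110)
    print(n,rect(X[mm]))
E
```

```text
[519.47743319 322.73987242  -2.91149643] [-179.75817758    0.2797179    67.97332982] 67.9553379199623 29.99919354915619
wrist 1265 [42.96328737 44.15433828 45.28005277] c 522.3 333.5 short 67.6 long 116.0 shortdir -20.3
wrist c 547.8 319.1 short 147.3 long 159.0 shortdir -21.7
side 197 [40.16221669 43.0211693  45.85370115] c 535.0 358.2 short 68.3 long 68.6 shortdir -21.9
side c 546.1 315.8 short 144.1 long 169.5 shortdir -21.1
```

>>> {"fn": "apply_moves", "kwargs": {
  "deltas": [
    [[0,0,-10],[0,0,0],55],
    [[0,0,-18],[0,0,0],55],
    [[0,0,-22],[0,0,0],55],
    [[0,0,-24],[0,0,0],55],
    [[0,0,-25],[0,0,0],55],
    [[0,0,-25],[0,0,0],55]
  ]
}}

```text
t: 24.32
ee_pos: [521.9, 325.4, -24.5]
ee_rot: [180.0, -0.0, 68.1]
wrist_force: [0.2, -0.5, -0.4]
grip_width: 67.5
grasp_force: 30.0
```

>>> {"fn": "apply_moves", "kwargs": {
  "deltas": [
    [[0,0,-1],[0,0,0],55],
    [[0,0,-1],[0,0,0],55]
  ]
}}

```text
t: 24.58
ee_pos: [521.8, 325.2, -25.6]
ee_rot: [180.0, -0.0, 68.1]
wrist_force: [-1.1, -0.3, -1.9]
grip_width: 67.7
grasp_force: 30.0
```

>>> {"fn": "apply_moves", "kwargs": {
  "deltas": [
    [[0,0,-1],[0,0,0],55],
    [[0,0,-1],[0,0,0],55]
  ]
}}

```text
t: 24.82
ee_pos: [521.9, 325.3, -26.3]
ee_rot: [180.0, -0.0, 68.1]
wrist_force: [-0.5, -0.2, 1.0]
grip_width: 67.4
grasp_force: 30.0
```

>>> {"fn": "apply_moves", "kwargs": {
  "deltas": [
    [[0,0,0],[0,0,0],80],
    [[0,0,0],[0,0,0],80],
    [[0,0,0],[0,0,0],80],
    [[0,0,20],[0,0,0],80],
    [[0,0,60],[0,0,0],80],
    [[0,0,110],[0,0,0],80],
    [[0,-40,115],[0,0,0],80],
    [[0,-40,115],[0,0,0],80]
  ]
}}

```text
t: 25.82
ee_pos: [523.2, 284.1, 91.3]
ee_rot: [179.8, -0.1, 67.9]
wrist_force: [0.7, -0.6, 0.3]
grip_width: 80.1
grasp_force: 0.0
```

```bash
python3 - <<'E'
from m import *
HS['lilac']=(120,155,35,80)
s=env.read_state(); print(s['ee_pos'],s['ee_rot'],s['grip_width'])
for n in('wrist','scene','side'):
    p,d,c=snap(n); X=cloud(d,c)
    m,_=blob(p,d,c,'lilac',(440,600,220,440),13,27)
    print(n,m.sum(),np.percentile(X[m][:,2],[5,50,95]),rect(X[m]))
    if n!='side':
      mm=(d>0)&(X[...,2]>5)&(X[...,2]<26)&(abs(X[...,0]-521)<75)&(abs(X[...,1]-325)<95)&((p.max(-1)>110)|m)&((X[...,0]<585)|(X[...,1]>310))
      print(' pad',rect(X[mm]))
    if n!='wrist':
        for col,a,z in(('blue',(350,660),45),('red',(350,660),45),('yellow',(350,660),38)):
            k,_=blob(p,d,c,col,(*a,-450,-230),z,90)
            if k is not None: print(n,col,k.sum(),np.median(X[k][:,2]),rect(X[k]))
    else: save(p,'w4.png')
E
```

```text
[523.24868404 284.13615227  91.27182931] [ 1.79814892e+02 -1.36790593e-01  6.79218699e+01] 80.07591218365376
wrist 1429 [19.27602524 20.76385445 22.06949523] c 521.5 323.0 short 65.4 long 142.3 shortdir -22.1
 pad c 526.3 322.2 short 102.6 long 169.0 shortdir -21.9
scene 199 [14.74274716 19.11010113 22.097683  ] c 524.0 323.5 short 67.5 long 142.1 shortdir -23.8
 pad c 525.1 323.6 short 102.9 long 169.1 shortdir -21.6
scene blue 1044 59.12145385592665 c 427.6 -329.8 short 68.3 long 107.5 shortdir -6.2
scene red 711 53.04780856639545 c 516.3 -335.8 short 52.2 long 86.2 shortdir -5.4
scene yellow 445 47.069783033440125 c 587.1 -342.1 short 35.0 long 66.1 shortdir -5.0
side 286 [16.00602736 18.82920318 21.20145262] c 520.3 324.9 short 65.7 long 142.9 shortdir -21.7
```

View pics/w4.png

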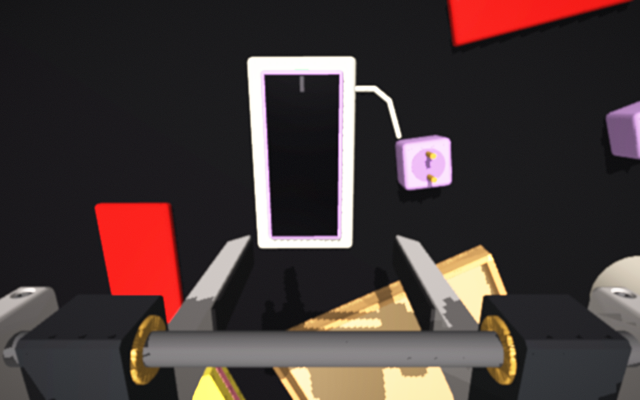

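The phone lies inside the pad's white border all round ((265–342, 73–240) within (248–356, 57–247)), square and screen up. Now the stacking, blue first.

>>> {"fn": "apply_moves", "kwargs": {
  "deltas": [
    [[-9,-58,0],[0,0,0.06],82],
    [[-18,-117,0],[0,0,0.12],82],
    [[-27,-176,0],[0,0,0.18],82],
    [[-36,-235,0],[0,0,0.24],82],
    [[-45,-294,0],[0,0,0.297],82],
    [[-54,-353,0],[0,0,0.297],82],
    [[-64,-412,0],[0,0,0.297],82],
    [[-73,-471,0],[0,0,0.297],82],
    [[-82,-530,0],[0,0,0.297],82],
    [[-91,-589,0],[0,0,0.297],82]
  ]
}}

```text
t: 27.22
ee_pos: [430.8, -304.9, 87.9]
ee_rot: [-180.0, -0.1, 85.1]
wrist_force: [1.1, 0.3, 0.7]
grip_width: 82.4
grasp_force: 0.0
```

>>> {"fn": "apply_moves", "kwargs": {
  "deltas": [
    [[-4,-25,-10],[0,0,0],82],
    [[-4,-25,-10],[0,0,0],82],
    [[-4,-25,-10],[0,0,0],82],
    [[-4,-25,-10],[0,0,0],82]
  ]
}}

```text
t: 27.72
ee_pos: [427.3, -327.4, 78.4]
ee_rot: [180.0, -0.0, 85.2]
wrist_force: [0.3, -1.1, 0.1]
grip_width: 82.2
grasp_force: 0.0
```

```bash
python3 - <<'E'
from m import *
s=env.read_state(); print(s['ee_pos'],s['ee_rot'],s['grip_width'])
p,d,c=snap('wrist'); X=cloud(d,c)
for col,a,z in(('blue',(350,660),52),('red',(350,660),46),('yellow',(350,660),40)):
    k,_=blob(p,d,c,col,(*a,-450,-200),z,66)
    if k is not None: print(col,k.sum(),np.median(X[k][:,2]),rect(X[k]))
E
```

```text
[ 427.32921456 -327.35276513   78.42550713] [ 1.79999634e+02 -2.46340419e-02  8.51842020e+01] 82.15616218432216
blue 11848 60.05278234657882 c 425.8 -331.8 short 66.0 long 105.6 shortdir -5.6
red 6186 53.922645364679454 c 515.0 -337.6 short 49.6 long 84.8 shortdir -5.3
yellow 3831 47.68993690306021 c 585.2 -344.3 short 34.5 long 65.3 shortdir -5.2
```

>>> {"fn": "apply_moves", "kwargs": {
  "deltas": [
    [[-1,-3,-40],[0,0,0],82],
    [[-1,-3,-75],[0,0,0],82],
    [[-1,-3,-90],[0,0,0],82],
    [[-1,-3,-90],[0,0,0],82],
    [[-1,-3,-90],[0,0,0],50],
    [[-1,-3,-90],[0,0,0],50],
    [[-1,-3,-90],[0,0,0],50],
    [[-1,-3,-90],[0,0,0],50]
  ]
}}

```text
t: 28.78
ee_pos: [426.8, -332.9, -10.0]
ee_rot: [179.9, 0.1, 85.1]
wrist_force: [0.2, 1.5, 6.0]
grip_width: 65.9
grasp_force: 30.0
```

>>> {"fn": "apply_moves", "kwargs": {
  "deltas": [
    [[0,0,25],[0,0,0],50],
    [[0,0,65],[0,0,0],50],
    [[8,22,80],[0,0,0],50],
    [[23,67,80],[0,0,0.03],50],
    [[38,112,80],[0,0,0.06],50],
    [[53,157,80],[0,0,0.09],50],
    [[68,202,80],[0,0,0.12],50],
    [[83,247,80],[0,0,0.15],50],
    [[98,292,80],[0,0,0.164],50],
    [[110,325,80],[0,0,0.164],50]
  ]
}}

```text
t: 30.02
ee_pos: [535.5, -4.8, 67.9]
ee_rot: [-180.0, -0.0, 94.5]
wrist_force: [0.8, -0.9, -1.2]
grip_width: 65.9
grasp_force: 29.9
```

>>> {"fn": "apply_moves", "kwargs": {
  "deltas": [
    [[3,8,-5],[0,0,0],50],
    [[3,8,-30],[0,0,0],50],
    [[3,8,-55],[0,0,0],50],
    [[3,8,-68],[0,0,0],50],
    [[3,8,-74],[0,0,0],50],
    [[3,8,-77],[0,0,0],50],
    [[3,8,-77],[0,0,0],50],
    [[3,8,-77],[0,0,0],50]
  ]
}}

```text
t: 31.02
ee_pos: [539.3, 0.7, -7.1]
ee_rot: [180.0, 0.0, 94.5]
wrist_force: [-4.8, 0.1, 6.2]
grip_width: 65.8
grasp_force: 30.0
```

>>> {"fn": "apply_moves", "kwargs": {
  "deltas": [
    [[0,0,0],[0,0,0],80],
    [[0,0,0],[0,0,0],80],
    [[0,0,40],[0,0,0],80],
    [[0,0,85],[0,0,0],80],
    [[-2,-35,85],[0,0,-0.03],72],
    [[-6,-92,85],[0,0,-0.06],72],
    [[-10,-149,85],[0,0,-0.1],72],
    [[-15,-206,85],[0,0,-0.164],68],
    [[-20,-263,85],[0,0,-0.164],68],
    [[-24,-320,85],[0,0,-0.164],68]
  ]
}}

```text
t: 32.28
ee_pos: [514.7, -320.8, 76.5]
ee_rot: [179.9, 0.0, 85.1]
wrist_force: [0.5, -0.4, -0.2]
grip_width: 67.9
grasp_force: 0.0
```

>>> {"fn": "apply_moves", "kwargs": {
  "deltas": [
    [[0,-18,-5],[0,0,0],68],
    [[0,-18,-5],[0,0,0],68],
    [[0,-18,-5],[0,0,0],68],
    [[0,-18,-5],[0,0,0],68],
    [[0,-18,-5],[0,0,0],68]
  ]
}}

```text
t: 32.9
ee_pos: [515.2, -335.5, 71.6]
ee_rot: [180.0, -0.0, 85.2]
wrist_force: [0.5, 0.3, -0.6]
grip_width: 67.8
grasp_force: 0.0
```

```bash
python3 - <<'E'
from m import *
s=env.read_state(); print(s['ee_pos'],s['ee_rot'],s['grip_width'])
p,d,c=snap('wrist'); 
for n in('wrist','scene','side'):
    if n!='wrist': p,d,c=snap(n)
    for col,z,b in(('red',46,(400,660,-450,-200)),('yellow',40,(400,660,-450,-200)),('blue',55,(440,640,-100,100))):
        k,X=blob(p,d,c,col,b,z,70)
        if k is not None and k.sum()>100: print(n,col,k.sum(),np.median(X[k][:,2]),rect(X[k]))
E
```

```text
[ 515.16703207 -335.54720093   71.56082918] [ 1.79991308e+02 -1.56922526e-03  8.51713574e+01] 67.81455436424459
wrist red 7300 54.01974675260617 c 515.7 -338.3 short 49.4 long 86.0 shortdir -4.9
wrist yellow 3327 47.83941781204304 c 585.6 -344.3 short 34.0 long 65.5 shortdir -5.0
scene red 637 53.15444646002123 c 516.7 -335.9 short 50.9 long 86.1 shortdir -5.4
scene yellow 427 47.1983898762936 c 587.6 -341.8 short 35.2 long 65.3 shortdir -5.5
scene blue 915 62.4656963294005 c 541.4 1.9 short 65.7 long 102.7 shortdir 3.7
side red 282 51.699318817558535 c 516.7 -335.6 short 50.7 long 90.9 shortdir -5.4
side yellow 142 45.27996642140841 c 586.3 -342.1 short 35.2 long 70.0 shortdir -2.4
side blue 669 60.68015421663653 c 538.6 3.8 short 62.7 long 107.0 shortdir 3.8
```

>>> {"fn": "apply_moves", "kwargs": {
  "deltas": [
    [[0,0,-40],[0,0,0],68],
    [[0,0,-70],[0,0,0],68],
    [[0,0,-81],[0,0,0],68],
    [[0,0,-81],[0,0,0],68],
    [[0,0,-81],[0,0,0],34],
    [[0,0,-81],[0,0,0],34],
    [[0,0,-81],[0,0,0],34],
    [[0,0,-81],[0,0,0],34]
  ]
}}

```text
t: 34.05
ee_pos: [515.8, -337.7, -8.1]
ee_rot: [179.9, 0.1, 85.1]
wrist_force: [0.3, 0.6, 6.1]
grip_width: 49.9
grasp_force: 30.0
```

>>> {"fn": "apply_moves", "kwargs": {
  "deltas": [
    [[0,0,25],[0,0,0],34],
    [[0,0,65],[0,0,0],34],
    [[1,20,95],[0,0,0],34],
    [[4,65,95],[0,0,0.03],34],
    [[8,115,95],[0,0,0.07],34],
    [[12,165,95],[0,0,0.11],34],
    [[15,215,95],[0,0,0.164],34],
    [[19,265,95],[0,0,0.164],34],
    [[22,315,95],[0,0,0.164],34],
    [[24,340,92],[0,0,0.164],34]
  ]
}}

```text
t: 35.3
ee_pos: [537.7, 5.9, 81.6]
ee_rot: [-179.9, -0.0, 94.6]
wrist_force: [0.1, -0.2, -2.4]
grip_width: 49.9
grasp_force: 30.0
```

>>> {"fn": "apply_moves", "kwargs": {
  "deltas": [
    [[0,0,-12],[0,0,0],34],
    [[0,0,-22],[0,0,0],34],
    [[0,0,-26],[0,0,0],34],
    [[0,0,-26],[0,0,0],34]
  ]
}}

```text
t: 35.8
ee_pos: [538.2, 2.3, 55.6]
ee_rot: [-179.9, -0.0, 94.4]
wrist_force: [0.7, 0.1, -1.4]
grip_width: 49.7
grasp_force: 30.0
```

```bash
python3 - <<'E'
from m import *
s=env.read_state(); print(s['ee_pos'],s['ee_rot'],s['grip_width'])
for n in('wrist','scene','side'):
    p,d,c=snap(n)
    for col,z0,z1 in(('red',108,130),('blue',52,72)):
        k,X=blob(p,d,c,col,(440,640,-100,100),z0,z1)
        if k is not None and k.sum()>100: print(n,col,k.sum(),np.median(X[k][:,2]),X[k].min(0).round(0),X[k].max(0).round(0),rect(X[k]))
    if n=='side': save(cv2.resize(p[140:300,240:440],(750,600)),'st1.png')
E
```

```text
[538.2089983    2.30145829  55.60857158] [-1.79916309e+02 -1.23396548e-02  9.43794542e+01] 49.661344797665656
wrist red 13888 117.78461364491126 [512. -34. 108.] [565.  46. 120.] c 538.2 5.6 short 51.7 long 77.7 shortdir 3.9
wrist blue 2199 62.80529516471241 [505.  31.  52.] [569.  56.  72.] c 536.7 43.4 short 23.4 long 63.8 shortdir -88.2
scene red 314 117.48751030076949 [513. -41. 108.] [567.   4. 121.] c 540.4 -17.3 short 44.5 long 52.2 shortdir -86.5
scene blue 361 61.68453536123308 [516. -50.  52.] [576.  55.  66.] c 544.1 2.0 short 60.5 long 103.0 shortdir 3.1
side red 412 116.24226559084815 [512. -41. 108.] [566.  48. 121.] c 540.8 3.8 short 48.4 long 90.1 shortdir 11.0
side blue 201 60.22304020062801 [504. -43.  52.] [566.  57.  65.] c 536.5 7.4 short 61.4 long 98.5 shortdir 2.2
```

View pics/st1.png

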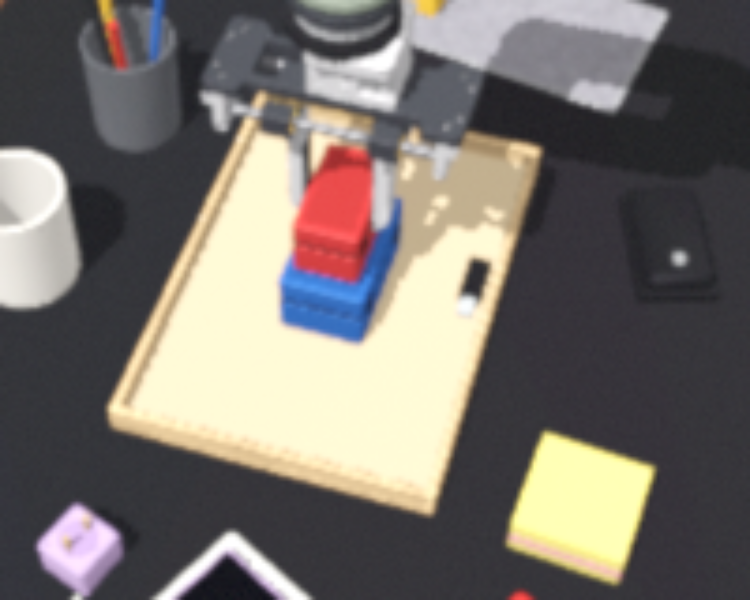

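>>> {"fn": "apply_moves", "kwargs": {
  "deltas": [
    [[0,0,-3],[0,0,0],34],
    [[0,0,-5],[0,0,0],34],
    [[0,0,-6],[0,0,0],34],
    [[0,0,-7],[0,0,0],34],
    [[0,0,-7],[0,0,0],34]
  ]
}}

```text
t: 36.58
ee_pos: [538.9, 3.2, 50.9]
ee_rot: [180.0, 0.0, 94.5]
wrist_force: [-3.4, 0.9, 8.0]
grip_width: 50.2
grasp_force: 30.0
```

>>> {"fn": "apply_moves", "kwargs": {
  "deltas": [
    [[0,0,0],[0,0,0],64],
    [[0,0,0],[0,0,0],64],
    [[0,0,35],[0,0,0],64],
    [[0,0,65],[0,0,0],64],
    [[6,-45,65],[0,0,-0.03],56],
    [[14,-104,60],[0,0,-0.06],56],
    [[22,-163,50],[0,0,-0.1],56],
    [[30,-222,40],[0,0,-0.164],56],
    [[38,-281,30],[0,0,-0.164],56],
    [[46,-340,20],[0,0,-0.164],56]
  ]
}}

```text
t: 37.83
ee_pos: [584.9, -338.8, 68.7]
ee_rot: [180.0, -0.0, 85.1]
wrist_force: [0.7, 0.8, -0.1]
grip_width: 56.0
grasp_force: 0.0
```

>>> {"fn": "apply_moves", "kwargs": {
  "deltas": [
    [[1,-5,-5],[0,0,0],54],
    [[1,-5,-5],[0,0,0],54],
    [[1,-5,-5],[0,0,0],54],
    [[1,-5,-5],[0,0,0],54],
    [[1,-5,-5],[0,0,0],54]
  ]
}}

```text
t: 38.45
ee_pos: [586.2, -340.8, 65.0]
ee_rot: [180.0, 0.0, 85.2]
wrist_force: [-0.1, -0.3, 0.1]
grip_width: 54.1
grasp_force: 0.0
```

```bash
python3 - <<'E'
from m import *
s=env.read_state(); print(s['ee_pos'],s['ee_rot'],s['grip_width'])
for n in('wrist','scene','side'):
    p,d,c=snap(n)
    for col,z0,z1,b in(('yellow',40,60,(500,660,-450,-250)),('red',102,122,(440,640,-100,100)),('blue',52,72,(440,640,-100,100))):
        k,X=blob(p,d,c,col,b,z0,z1)
        if k is not None and k.sum()>100: print(n,col,k.sum(),np.median(X[k][:,2]),rect(X[k]))
E
```

```text
[ 586.22319283 -340.81929946   65.0173568 ] [1.79961557e+02 2.25644370e-02 8.51555691e+01] 54.13150308272192
wrist yellow 3859 47.93181885793258 c 586.0 -344.6 short 33.9 long 65.9 shortdir -5.1
scene yellow 390 47.061634026862805 c 587.1 -342.1 short 34.4 long 65.6 shortdir -5.6
scene red 667 112.33916248140044 c 539.7 3.2 short 52.7 long 83.5 shortdir 4.4
scene blue 325 61.44590430153041 c 543.3 1.7 short 61.2 long 102.3 shortdir 4.0
side yellow 141 45.21190521019756 c 586.6 -343.4 short 33.1 long 70.8 shortdir -3.3
side red 452 110.65158705682835 c 538.3 4.4 short 47.6 long 87.4 shortdir 4.0
side blue 184 59.96974259085261 c 537.7 4.2 short 61.3 long 105.8 shortdir 3.5
```

Good; the red sits centred on the blue. Now the yellow.

>>> {"fn": "apply_moves", "kwargs": {
  "deltas": [
    [[0,0,-40],[0,0,0],54],
    [[0,0,-66],[0,0,0],54],
    [[0,0,-73],[0,0,0],54],
    [[0,0,-73],[0,0,0],54],
    [[0,0,-73],[0,0,0],20],
    [[0,0,-73],[0,0,0],20],
    [[0,0,-73],[0,0,0],20],
    [[0,0,-73],[0,0,0],20]
  ]
}}

```text
t: 39.6
ee_pos: [586.6, -342.4, -7.2]
ee_rot: [179.9, 0.1, 85.1]
wrist_force: [-1.3, 0.6, 4.2]
grip_width: 33.7
grasp_force: 30.0
```

>>> {"fn": "apply_moves", "kwargs": {
  "deltas": [
    [[0,0,25],[0,0,0],20],
    [[0,0,70],[0,0,0],20],
    [[-2,15,110],[0,0,0],20],
    [[-8,60,140],[0,0,0.03],20],
    [[-15,110,145],[0,0,0.07],20],
    [[-22,160,145],[0,0,0.11],20],
    [[-29,210,145],[0,0,0.164],20],
    [[-36,260,145],[0,0,0.164],20],
    [[-43,310,145],[0,0,0.164],20],
    [[-47,342,145],[0,0,0.164],20]
  ]
}}

```text
t: 40.85
ee_pos: [537.5, 2.6, 135.7]
ee_rot: [-179.9, -0.0, 94.6]
wrist_force: [-0.4, -0.6, -1.3]
grip_width: 33.4
grasp_force: 30.0
```

>>> {"fn": "apply_moves", "kwargs": {
  "deltas": [
    [[0,5,-5],[0,0,0],20],
    [[0,5,-20],[0,0,0],20],
    [[0,5,-27],[0,0,0],20],
    [[0,5,-27],[0,0,0],20],
    [[0,5,-27],[0,0,0],20]
  ]
}}

```text
t: 41.48
ee_pos: [539.0, 4.4, 109.3]
ee_rot: [180.0, 0.0, 94.4]
wrist_force: [0.2, 0.7, -0.9]
grip_width: 33.3
grasp_force: 30.0
```

```bash
python3 - <<'E'
from m import *
s=env.read_state(); print(s['ee_pos'],s['ee_rot'],s['grip_width'])
for n in('wrist','scene','side'):
    p,d,c=snap(n)
    for col,z0,z1 in(('yellow',152,175),('red',102,122)):
        k,X=blob(p,d,c,col,(440,640,-100,100),z0,z1)
        if k is not None and k.sum()>60: print(n,col,k.sum(),np.median(X[k][:,2]),X[k].min(0).round(0),X[k].max(0).round(0),rect(X[k]))
E
```

```text
[539.02757073   4.41960703 109.33691148] [1.79994097e+02 5.79447567e-03 9.43959117e+01] 33.32450936936728
wrist yellow 7109 164.560889825443 [521. -31. 152.] [557.  36. 167.] c 539.2 2.4 short 33.1 long 65.6 shortdir 4.0
wrist red 2063 112.77554972306247 [512.  -0. 102.] [562.  47. 115.] c 537.1 23.5 short 43.9 long 48.9 shortdir -85.2
scene yellow 210 163.8143790610896 [521. -30. 152.] [559.   4. 168.] c 540.3 -11.8 short 34.5 long 37.2 shortdir -86.4
scene red 330 111.75375822313717 [518. -40. 102.] [567.  46. 116.] c 540.7 3.0 short 49.5 long 83.4 shortdir 3.8
side yellow 236 162.72100587695996 [521. -28. 152.] [559.  39. 166.] c 541.4 4.6 short 31.9 long 68.3 shortdir 12.3
side red 190 109.93130927994764 [513. -37. 102.] [559.  48. 115.] c 536.6 5.5 short 46.8 long 84.6 shortdir 1.2
```

>>> {"fn": "apply_moves", "kwargs": {
  "deltas": [
    [[0,0,-3],[0,0,0],20],
    [[0,0,-5],[0,0,0],20],
    [[0,0,-7],[0,0,0],20],
    [[0,0,-8],[0,0,0],20],
    [[0,0,-8],[0,0,0],20]
  ]
}}

```text
t: 42.25
ee_pos: [538.8, 5.3, 101.7]
ee_rot: [180.0, -0.0, 94.5]
wrist_force: [-1.8, 1.7, 0.9]
grip_width: 33.4
grasp_force: 30.0
```

>>> {"fn": "apply_moves", "kwargs": {
  "deltas": [
    [[0,0,0],[0,0,0],50],
    [[0,0,0],[0,0,0],50],
    [[0,0,0],[0,0,0],50],
    [[0,0,30],[0,0,0],50],
    [[0,0,60],[0,0,0],50],
    [[-20,-50,70],[0,0,0],50],
    [[-40,-100,70],[0,0,0],50],
    [[-60,-150,70],[0,0,0],50],
    [[-60,-150,70],[0,0,0],50],
    [[-60,-150,70],[0,0,0],50]
  ]
}}

```text
t: 43.5
ee_pos: [478.9, -144.5, 171.3]
ee_rot: [180.0, -0.0, 94.4]
wrist_force: [-0.3, -0.2, -0.0]
grip_width: 50.0
grasp_force: 0.0
```

```bash
python3 - <<'E'
from m import *
HS['lilac']=(120,155,35,80)
for n in('scene','side'):
    p,d,c=snap(n)
    for col,z0,z1 in(('yellow',148,165),('red',102,122),('blue',52,72)):
        k,X=blob(p,d,c,col,(440,640,-100,100),z0,z1)
        if k is not None and k.sum()>60: print(n,col,k.sum(),np.median(X[k][:,2]),rect(X[k]))
    m,X=blob(p,d,c,'lilac',(440,600,220,440),13,27); print(n,'phone',rect(X[m]))
    if n=='scene': save(cv2.resize(p[90:270,230:500],(780,520)),'end.png')
E
```

```text
scene yellow 383 156.08004413206237 c 539.7 4.5 short 36.0 long 65.7 shortdir 5.6
scene red 269 111.30375395050193 c 540.9 3.5 short 48.3 long 84.5 shortdir 3.4
scene blue 321 61.399892895403916 c 560.9 -4.0 short 55.2 long 113.2 shortdir -20.9
scene phone c 522.6 324.4 short 67.9 long 143.0 shortdir -23.3
side yellow 252 154.41072316041624 c 539.1 4.1 short 32.3 long 66.8 shortdir 5.2
side red 159 109.78649990425224 c 538.2 6.8 short 47.7 long 86.6 shortdir 4.3
side blue 181 59.89241426555136 c 537.8 4.9 short 61.5 long 103.2 shortdir 3.6
side phone c 520.6 325.3 short 64.4 long 143.3 shortdir -21.9
```

View pics/end.png

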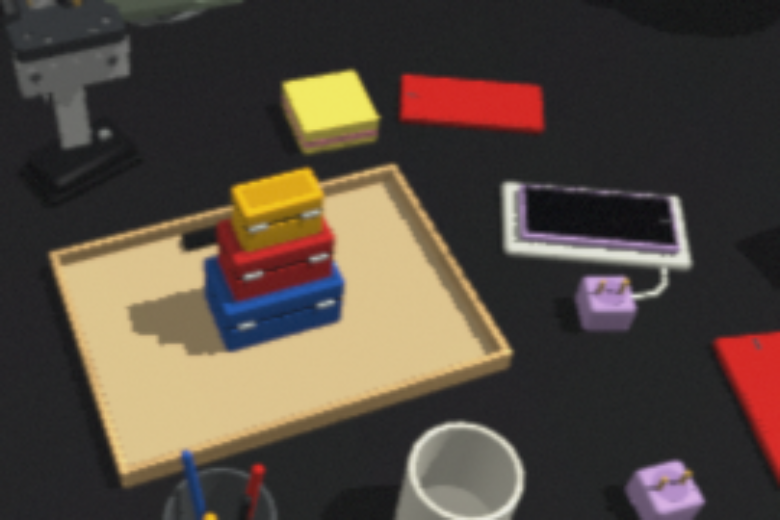

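The picture shows a neat stack at (270,255), the phone on the pad at (600,220), and the mug, pot and adapter untouched. Handing in.

```bash
python3 -c "
from station import env
print(env.job_done())"
```

```text
the job is handed in; nothing more can be done
None
```

The job is handed in: the phone lies centred on the charging pad, screen up, and the three cases stand in the tray as one upright stack, large to small. The final camera check agreed; the judge returned no result. The fingertips sit about 37 mm higher than the reported TCP, so I set heights from the cameras and contact force.

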